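# Hold a block in the drilling fixture for the clamp

## Robot

A 6-joint arm with a two-finger parallel gripper is mounted at the origin on a cart in front of the work surface, level with it; the furniture and walls round the work are solid. World frame = base frame: x ahead of the robot, y to its left, z up, the work surface at z = 0. Lengths are in mm, angles in rad, forces in N, time in s.
With the tool pointing down it reaches from about 400 to 825 mm from the base axis. Payload 7 kg.
Tool frame: the origin (TCP) lies at the very end of the fingers, on their centre line; the grasp point (between the pads) lies 19 mm behind it; z points along the fingers, y is the line along which they close (so a half turn about z gives the same grasp; the last joint's range is limited). The gripper opens to 88 mm and grips with 3 to 60 N. Pads are 19 mm wide; open, the fingers measure 130 mm over their backs; the gripper's body (78 mm by 193 mm) begins 47 mm behind the grasp point.
Start: joints at [-0.827, 0.359, 0.012, 0, -1.224, -0.288], TCP at [297.093, -606.078, 226.561] pointing down, gripper open.
Joint ranges: [-3.07, 3.07], [-1.43, 2.12], [-1.02, 1.25], [-3.03, 1.67], [-3.05, -0], [-3.03, 3.03]. Speed limits (rad/s): [2.39, 2.39, 3.01, 3.14, 3.14, 3.14].

## Interface

Orientations are given as a unit quaternion [x, y, z, w].
In Python, from plant import bot gives the robot as it stands. Calls block until the motion is done:
- bot.move_ptp(position, orientation): joint-space move of the TCP to a pose.
- bot.line_to(position, velocity=150, ori=None): straight line of the TCP; ori=None keeps the orientation; velocity is the mean speed in mm/s.
- bot.move_joints(angles): joint-space move.
- bot.move_gripper(opening, force=None): finger opening in mm; force is the grip in N (None keeps the last); returns when the fingers have stopped.
- bot.pause(seconds).
- bot.solve_ik(position, orientation): joint angles nearest the present ones, or None.
- bot.read_state(): the state.
- bot.camera(name): name is "scene" or "top" or "wrist"; returns the picture (420x560x3 uint8, red, green, blue); there is no depth.
- bot.get_calibration(name): a dict with "fx", "fy", "cx", "cy" (pixels), "view" (4x4, takes a point from world to camera coordinates); the wrist camera has in their place "T_tool_cam" (4x4, takes a point from camera to tool coordinates, whose origin is the TCP and whose axes are the flange's). Camera axes: x right, y up, looking along -z (the intrinsics and any distortion apply to the point x, -y, -z); pixel columns grow to the right and rows downward; lengths in mm; the calibration is good to about 2 mm. A picture is of the moment at which its call begins: read the wrist's pose just before it. get_calibration takes no time and is no camera call.
A pose or a line that the arm cannot do raises bot.Unreachable and nothing moves.
- bot.close_job(): hands the job in; it is judged then, once.
The state is a dict: "t": time; "joint_pos": joint angles; "qvel": joint speeds; "tau": joint torques, N m; "tcp_pos": TCP position; "eef_rot": TCP orientation; "contact_force": force on the tool from outside, world axes, zero at the start; "moment": the same for the moment, N m; "width": finger opening in mm; "finger_force": force on a finger pad.
Only numpy, scipy, OpenCV 4.12 (cv2) and the standard library are available. Lean on these libraries where they do the work, as an engineer would, in place of code of your own. Each camera call takes 0.05 s, during which the arm holds its last target. There are 200 camera calls.

## Task

Get the drilling fixture ready for the next block: push the red grip of its toggle clamp down until the clamp stands fully open, take the rusty nut off the fixture's bed and leave it on the bench away from the fixture, then lay the hardwood block on the bed, lengthwise and centred, with one end flush against the fixture's stop bar. Press it against the stop with a steady push of about 12 newtons (anything from 6 to 20 is fine, and never bump the stop harder than 40), and finish while still pressing it there, as a third hand for the workmate who will throw the clamp. Leave the tape measure, the spanner and the pencil alone.

Things in the scene. Friction and masses are not known exactly. Their poses are not given: they have to be found in the camera images.
- clamp_fixture: Drilling fixture, fixed to the bench: wooden board 110 (x) x 200 (y) x 22 mm with a toggle clamp. Origin on the bench under the clamp, z up. Board spans y -74 to +126 mm; its top, the bed, is at z = 22 mm. Hinge brackets at y -60 to -7 mm, 64 mm high. A stop bar crosses the bed near the +y end (face at y = +105); work lies between y = 0 and the stop. The clamp arm runs over x = 0 towards the stop.
- clamp_fixture_arm (a joint): Toggle clamp angle, rad, about a hinge along the fixture's x at y = -31, z = 52 mm. 0 = arm down, its pad (y 34 to 50 mm) 2 mm above the bed; 0.99 = fully open, arm tilted up and back; its pad then hangs at y 28 to 36, z over 90 mm, so the block passes under it from the stop's side. Lowering the red grip raises it. Friction 0.25 N m: stays where left. Starts at 0 to 0.3, too low for a block.
- red_grip (a point): Point on the red grip near its end. The grip, 16 mm wide, rises from the hinge, away from the stop, to its end at y = -126, z = 119 mm of the fixture at joint 0. Pushed down (about 3 N at the end) it swings about the hinge; fully open, its end is close above the bench at about y = -140 mm.
- stop_face (a point): Centre of the stop bar's face on the clamp's side: x = 0, y = 105, z = 30 mm of the fixture, same axes. The wooden bar is 90 mm long (x), 12 mm thick (y), 16 mm high above the bed, rigid. The block is pushed towards +y of this point.
- rusty_nut: Rusty brown hexagon nut, about 34 mm across (its x) and 36 mm corner to corner (its y), 16 mm thick, 71 g, lying flat on the fixture's bed in front of the stop. Origin at the centre of its underside, z up. The bench at world x = 0.48, y = 0.145 m is always free to lay it on.
- wood_block: Hardwood block 45 (its x) x 90 (its y) x 34 mm (z), about 160 g, lying flat on the bench. Origin at the centre of its underside; its y is the long axis. Either end may go to the stop: seated, its origin is 45 mm from the stop's face.
- tape_measure: Bystander: yellow pocket tape measure 36 x 78 x 60 mm; origin at the centre of its underside.
- wrench: Bystander: bright combination spanner 40 x 224 x 8 mm lying flat, its y lengthwise; origin at the middle of its underside.
- pencil: Bystander: red pencil 13 x 134 x 8 mm, its y lengthwise; origin at the middle of its underside.
Mind the look-alikes: they are no part of the job. Of the things that look like the wood_block, the larger one is meant. Leave any orange look-alike of the rusty_nut alone.

How it is judged (in metres and radians):
On the way:
1. the clamp stands open and the nut lies on the bench, off the fixture, before the block is brought to the stop (value of joint clamp_fixture_arm above 0.85 rad and height (world z) of rusty_nut between -0.01 and 0.015 m and contact force between each of rusty_nut, wood_block and clamp_fixture below 0.05 N), for 0.2 s.
At the end, for the whole second after the job is handed in: The robot still presses the block on the stop with 6 to 20 N; the block lies flat on the bed, square to the stop within 0.05 rad, centred within 8 mm, end at the stop (-3/+4 mm); clamp open (over 0.85 rad); the nut rests on the bench, clear of the fixture (contact force between wood_block and clamp_fixture_c1 between 6 and 20 N and y of wood_block in the frame of clamp_fixture between 0.057 and 0.064 m and x of wood_block in the frame of clamp_fixture between -0.008 and 0.008 m and z of wood_block in the frame of clamp_fixture between 0.019 and 0.025 m and angle between the y axis of wood_block and the y axis of clamp_fixture, either way round below 0.05 rad and angle between wood_block's own z axis and vertical below 0.05 rad and value of joint clamp_fixture_arm above 0.85 rad and height (world z) of rusty_nut between -0.01 and 0.015 m and contact force between rusty_nut and clamp_fixture below 0.05 N and linear speed of wood_block below 0.01 m/s); the arm keeps its last pose, push and grip.
It fails at once if the stop is bumped with more than 40 N (contact force between wood_block and clamp_fixture_c1 above 40 N).
It fails at once if a bystander (tape measure, spanner, pencil) is shifted by more than 25 mm (distance of any of tape_measure, wrench, pencil from where it was at the start of the episode above 0.025 m).
It also fails if it takes over 72 s, if anything falls off the work surface, if the arm or the gripper's body presses on something with over 40 N, if the wrist force passes 120 N, or if a joint passes its speed limit or range.

## Working session

There is one attempt and no reset: what is moved stays moved. The work goes in short steps, each a Python script; the robot and the scene stay as the last script left them, time stands still between calls to the robot, and variables do not carry over. Pictures are saved under pics/ and viewed, at most 10 in all, crops included, and the job is handed in when it is done.

```bash
mkdir -p pics; ls; python3 - <<'E'
from plant import bot
import cv2
for n in("top","scene"):
    im=bot.camera(n); cv2.imwrite(f"pics/{n}0.png",cv2.resize(im[:,:,::-1],(800,600),interpolation=cv2.INTER_CUBIC))
    print(bot.get_calibration(n))
print(bot.get_calibration("wrist")); print(bot.read_state())
E
```

```text
pics
{'fx': 490.40339058146975, 'fy': 490.40339058146975, 'cx': 281.29650314034103, 'cy': 212.56058209530943, 'view': array([[ 2.21164013e-03, -9.99931241e-01,  1.15161173e-02,
        -1.48971188e+02],
       [ 9.96891571e-01,  3.11157748e-03,  7.87242873e-02,
        -6.29752067e+02],
       [-7.87547076e-02,  1.13062105e-02,  9.96829908e-01,
        -8.98310116e+02],
       [ 0.00000000e+00,  0.00000000e+00,  0.00000000e+00,
         1.00000000e+00]])}
{'fx': 431.0831834356632, 'fy': 431.0831834356632, 'cx': 277.2808443134099, 'cy': 210.27351925870167, 'view': array([[-8.71162963e-01, -4.90452884e-01, -2.30447696e-02,
         4.73205208e+02],
       [ 2.63253539e-01, -5.06190303e-01,  8.21260587e-01,
        -3.29256576e+02],
       [-4.14454662e-01,  7.09385189e-01,  5.70087701e-01,
        -6.73308068e+02],
       [ 0.00000000e+00,  0.00000000e+00,  0.00000000e+00,
         1.00000000e+00]])}
{'fx': 320.2751815345544, 'fy': 320.2751815345544, 'cx': 285.34566130972917, 'cy': 207.26361654051055, 'T_tool_cam': array([[-6.45371793e-05,  9.62003653e-01,  2.73036569e-01,
         7.2
[... 264 characters left out ...]
00]])}
{'t': 0.1, 'joint_pos': array([-8.26909449e-01,  3.59335679e-01,  1.11257518e-02, -2.99811596e-04,
       -1.22408618e+00, -2.88089470e-01]), 'qvel': array([ 0.00082298, -0.00114057,  0.00208003,  0.00242389,  0.00058319,
        0.00138792]), 'tau': array([-1.94712506e-03, -5.84162593e+01,  2.93751472e+01,  7.01549113e+00,
        1.01362600e-02, -6.80524795e-05]), 'tcp_pos': array([ 296.8890389 , -605.70766548,  225.69397601]), 'eef_rot': array([-2.25881269e-01,  9.74154541e-01,  7.21802764e-04, -2.47395595e-04]), 'contact_force': array([ 0.40001083,  0.13114503, -1.01851171]), 'moment': array([-0.02147268,  0.01901921,  0.01847631]), 'finger_force': 0.0, 'width': 87.65172093927633}
```

View pics/top0.png

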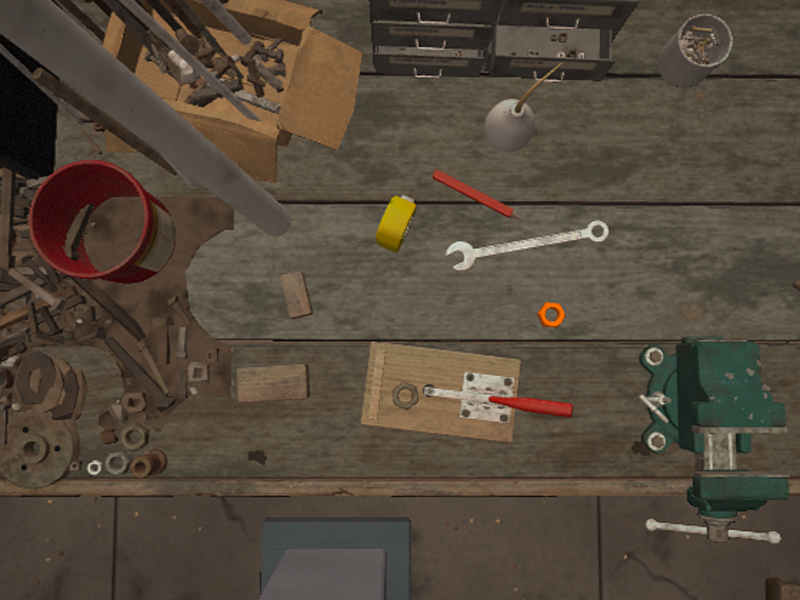

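View pics/scene0.png

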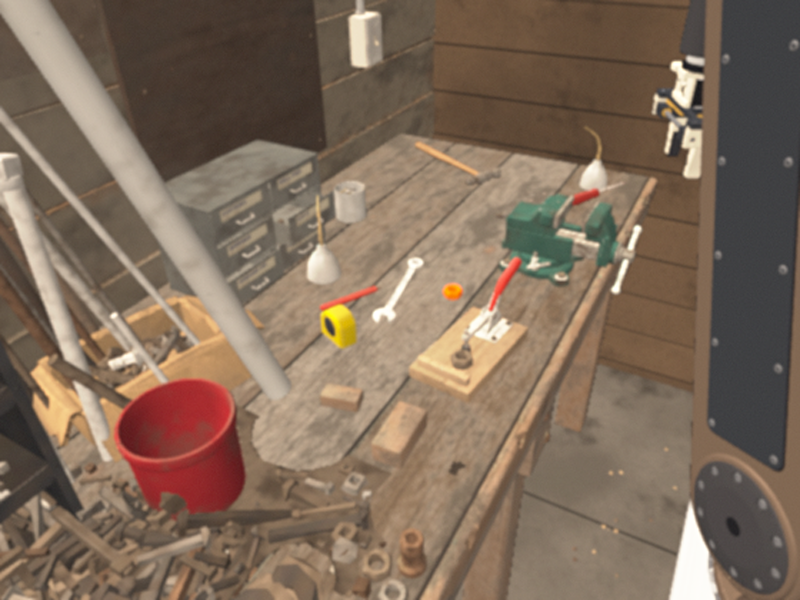

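The top view shows the fixture at about (440,392): stop on the left (375,385), grip end on the right (570,408). Block candidates are (272,383), larger, and (296,294), smaller. Nut candidates are the brown one on the bed at (405,395) and the orange one at (551,315). By the description I take the larger block and the brown nut, and I'll confirm both in a crop.

```bash
cat > h.py <<'E'
from plant import bot
import cv2, numpy as np
from scipy.spatial.transform import Rotation as R
def ray(n,u,v,st=None):
    c=bot.get_calibration(n)
    d=np.array([(u-c['cx'])/c['fx'],-(v-c['cy'])/c['fy'],-1.])
    if n=='wrist':
        T=c['T_tool_cam']; Rt=R.from_quat(st['eef_rot']).as_matrix()
        o=Rt@T[:3,3]+st['tcp_pos']; d=Rt@T[:3,:3]@d
    else:
        V=c['view']; o=-V[:3,:3].T@V[:3,3]; d=V[:3,:3].T@d
    return o,d
def px(n,u,v,z,st=None):
    o,d=ray(n,u,v,st); return o+d*(z-o[2])/d[2]
def proj(n,P):
    c=bot.get_calibration(n); p=c['view'][:3,:3]@np.array(P,float)+c['view'][:3,3]
    return np.array([c['cx']-c['fx']*p[0]/p[2], c['cy']+c['fy']*p[1]/p[2]])
E
python3 - <<'E'
from h import *
im=bot.camera("top")[:,:,::-1]
cv2.imwrite("pics/crop1.png",cv2.resize(im[185:335,155:415],(780,450),interpolation=cv2.INTER_CUBIC))
for n,u,v,z in [("block",272,383,34),("nut",405,395,38),("grip",568,409,115)]: print(n,px("top",u*.7,v*.7,z))
E
```

```text
block [526.08357245  20.44206455  34.        ]
nut [ 511.16474218 -151.46817076   38.        ]
grip [ 498.98743356 -342.66076334  115.        ]
```

View pics/crop1.png

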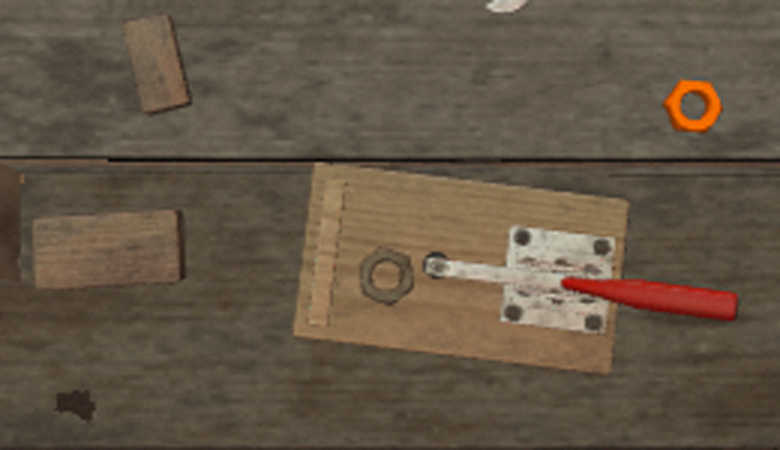

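The crop confirms it. The larger block (crop 34–181, 210–290) is clearly bigger than the one at (157,63), and the brown nut lies on the bed at (386,275). I'll fit poses from the corners.

```bash
cat >> h.py <<'E'
def fit2(L,W):
    L,W=np.array(L,float),np.array(W)[:,:2]; lc,wc=L.mean(0),W.mean(0)
    H=(L-lc).T@(W-wc); a=np.arctan2(H[0,1]-H[1,0],H[0,0]+H[1,1])
    M=np.array([[np.cos(a),-np.sin(a)],[np.sin(a),np.cos(a)]]); t=wc-M@lc
    return t,a,np.linalg.norm((M@L.T).T+t-W,axis=1)
def q(yaw):  # tool down, tool x at world yaw (rad)
    x=np.array([np.cos(yaw),np.sin(yaw),0]); z=np.array([0,0,-1.])
    return R.from_matrix(np.c_[x,np.cross(z,x),z]).as_quat()
E
python3 - <<'E'
from h import *
c=lambda u,v,z:px("top",155+(u+.5)/3-.5,185+(v+.5)/3-.5,z)
t,a,r=fit2([(55,126),(55,-74),(-55,-74),(-55,126)],[c(*p,22) for p in [(317,163),(628,200),(611,374),(294,337)]]); print("fix",t,a,r)
M=np.array([[np.cos(a),-np.sin(a)],[np.sin(a),np.cos(a)]])
b=fit2([(22.5,45),(22.5,-45),(-22.5,-45),(-22.5,45)],[c(*p,34) for p in [(34,219),(179,210),(181,280),(37,290)]]);print("blk",b)
for n,p,z in [("nut",(386,275.5),38),("nuttop",(388,247),38),("nutbot",(391,304),38),("stop",(333,255),38),("grip",(735,305),115)]:
    w=c(*p,z); print(n,w,M.T@(w[:2]-t))
for p in [(0,105,30),(0,-126,119)]:
    w=np.r_[M@p[:2]+t,p[2]]; print(w,proj("top",w)*800/560,proj("scene",w)*800/560)
for n,xy,z,y in [("fix",M@[0,80]+t,40,a-np.pi/2),("blk",b[0],20,b[1]-np.pi/2),("nut",M@[0,71]+t,40,a-np.pi/2)]:
    print(n,bot.solve_ik([*xy,z],q(y)))
E
```

```text
fix [ 512.02774718 -225.08616894] -0.11541957907619277 [1.8884047  1.70889181 1.16267658 0.79515636]
blk (array([526.46338625,  20.07588178]), np.float64(0.06435574789168572), array([1.06631722, 0.91714863, 1.5770227 , 0.82061882]))
nut [ 511.1642435  -151.16144999   38.        ] [-9.37118674 73.33342055]
nuttop [ 528.5495594  -152.35744477   38.        ] [ 8.03619179 74.14753684]
nutbot [ 493.83807162 -154.25679179   38.        ] [-26.22560948  68.2633311 ]
stop [ 523.604471   -118.60359305   38.        ] [ -0.76320595 107.10731544]
grip [ 498.93660433 -346.15419446  115.        ] [   0.93857424 -121.7701273 ]
[ 524.11991321 -120.78478103   30.        ] [381.32805769 384.61254526] [444.37423731 368.13231863]
[ 497.51714796 -350.24783444  119.        ] [575.30701013 410.51424956] [517.42270543 255.8128596 ]
fix [ 0.08984694  0.33881    -0.51074874  0.         -0.72123759 -0.20526652]
blk [ 0.41073109  0.34964834 -0.56015556  0.         -0.66099242 -0.34637534]
nut [ 0.07243238  0.34080064 -0.50745515  0.         -0.72254053 -0.18785196]
```

```bash
python3 - <<'E'
from h import *
a=-.1154
bot.move_ptp([511,-152,260],q(a-np.pi/2))
bot.line_to([511,-152,150],200)
bot.pause(.3); st=bot.read_state(); im=bot.camera("wrist")[:,:,::-1]
cv2.imwrite("pics/w1.png",cv2.resize(im,(800,600),interpolation=cv2.INTER_CUBIC)); np.save("w1.npy",np.r_[st['tcp_pos'],st['eef_rot']]); print(st['t'],st['tcp_pos'],st['contact_force'])
E
```

```text
2.975 [ 511.47974646 -151.99936442  150.93559348] [ 0.11711638 -0.36605629 -0.00551478]
```

View pics/w1.png

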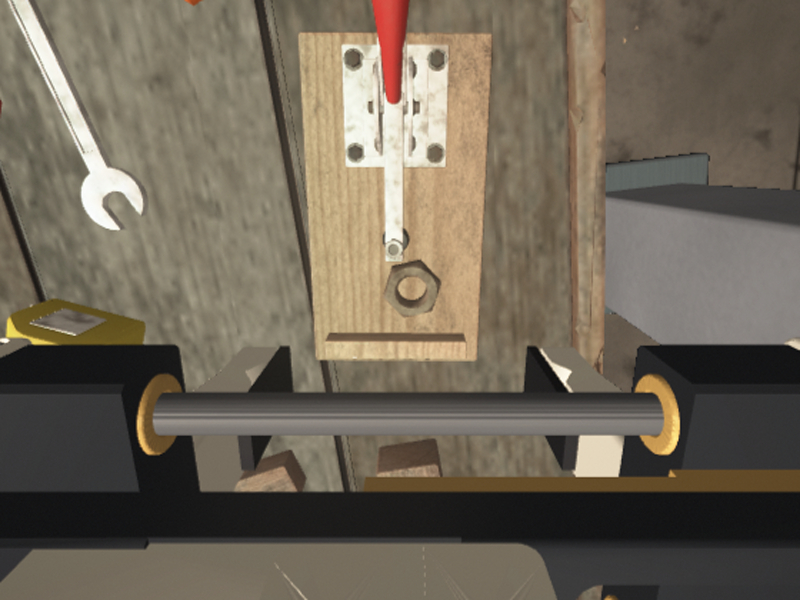

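The wrist view shows the nut at about (412,288), the stop bar's near edge at about y=335 and the board x 300–490. I'll enlarge it to get the nut's corners.

```bash
python3 - <<'E'
from h import *
im=cv2.imread("pics/w1.png")
cv2.imwrite("pics/w1c.png",cv2.resize(im[225:375,290:490],(800,600),interpolation=cv2.INTER_CUBIC))
E
```

```text
(no output)
```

View pics/w1c.png

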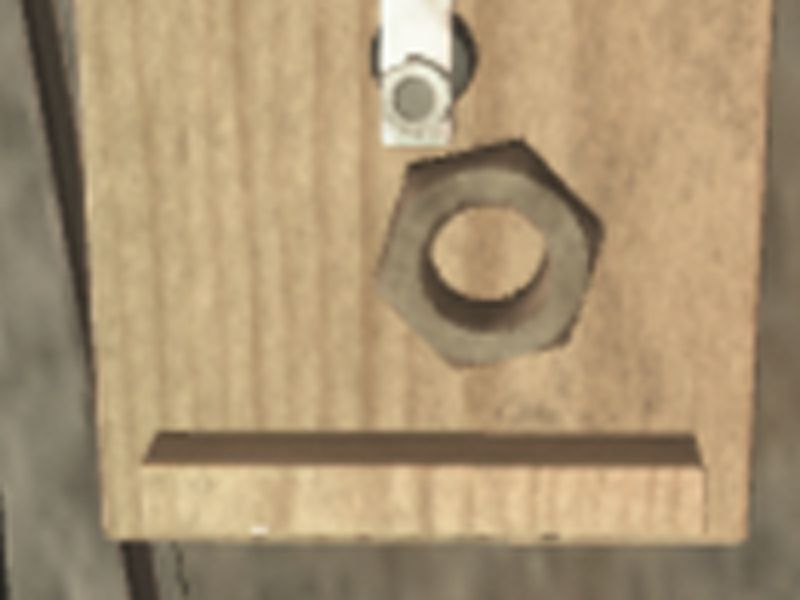

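```bash
python3 - <<'E'
from h import *
s=np.load("w1.npy"); st=dict(tcp_pos=s[:3],eef_rot=s[3:])
c=lambda u,v,z:px("wrist",(290+(u+.5)/4)*.7-.5,(225+(v+.5)/4)*.7-.5,z,st)
d=lambda u,v,z:px("wrist",u*.7,v*.7,z,st)
L=[(55,126),(-55,126),(45,105),(-45,105),(55,-74),(-55,-74)]
W=[c(103,538,22),c(747,541,22),c(143,464,38),c(703,465,38),d(300,34,22),d(491,34,22)]
t,a,r=fit2(L,W); print(t,a,r)
M=np.array([[np.cos(a),-np.sin(a)],[np.sin(a),np.cos(a)]])
h=c(489,253,38); print("nut",h,M.T@(h[:2]-t))
H=[c(u,v,38) for u,v in [(602,225),(568,345),(378,275),(408,165)]]
e=(H[0]-H[1])[:2]; f=(H[3]-H[2])[:2]; print("edge yaw",np.arctan2(e[1],e[0]),np.arctan2(f[1],f[0]),"ref -y yaw",a-np.pi/2)
print("pad tip",M.T@(c(413,97,55)[:2]-t))
E
```

```text
[ 511.42651717 -224.22716096] -0.12070966040463904 [0.80521478 0.95367698 0.58241614 0.41207166 1.56252504 1.08618933]
nut [ 509.70564618 -153.17747476   38.        ] [-10.26392012  70.32546657]
edge yaw -1.936766088245554 -1.9564647187189554 ref -y yaw -1.6915059871995357
pad tip [ 0.76907124 43.16277394]
```

```bash
python3 - <<'E'
from h import *
Y=-1.945
bot.move_gripper(54,20)
bot.line_to([510,-152.7,120],150,q(Y))
bot.line_to([510,-152.7,45],120)
bot.line_to([510,-152.7,25.5],40)
s=bot.read_state(); print(s['t'],s['tcp_pos'],s['contact_force'])
bot.move_gripper(20,20)
s=bot.read_state(); print(s['width'],s['finger_force'],s['contact_force'])
bot.line_to([510,-152.7,110],120)
s=bot.read_state(); print(s['t'],s['width'],s['finger_force'],s['contact_force'])
E
```

```text
5.6167 [ 509.95434266 -152.74307046   25.34263183] [-0.47998466 -0.83842748 -0.39367876]
32.17663078114332 19.96153113876062 [-0.60785466  0.03828884  1.34738494]
6.975 31.608681084534254 19.962632561382634 [ 0.32180816  0.33373872 -0.97962365]
```

```bash
python3 - <<'E'
from h import *
bot.line_to([480,145,110],250)
bot.line_to([480,145,20],150)
bot.line_to([480,145,4.5],40)
s=bot.read_state(); print(s['t'],s['tcp_pos'],s['contact_force'],s['width'])
bot.move_gripper(54)
bot.line_to([480,145,150],150)
a=-.119;M=np.array([[np.cos(a),-np.sin(a)],[np.sin(a),np.cos(a)]]);t=np.array([511.6,-224.6])
p=M@[0,-118]+t
bot.move_gripper(0)
bot.move_ptp([*p,170],q(a-np.pi/2))
s=bot.read_state(); print(s['t'],s['tcp_pos'],s['contact_force'],s['width'])
# follow the arc of the grip down
for z in range(165,8,-3):
    # grip point at radius: keep tip over the outer part of the grip
    rel=max(min(z-8-52,100),-50); y=-31-np.sqrt(max(112**2-rel**2,0)) if rel<=66 else -31-90
    y=max(y,-133)
    bot.line_to([*(M@[0,y]+t),z],40)
    s=bot.read_state(); f=s['contact_force']
    if z<135: print(z,round(y),s['tcp_pos'].round(1)[2],f.round(1))
    if f[2]>14: break
print(s['t'])
E
```

```text
9.6083 [479.88948779 144.9361965    4.31701071] [ 0.2525573   0.24373455 -1.28756307] 31.89680314346785
14.1333 [ 497.96820369 -341.0741095   170.03362309] [ 0.79411028  0.44085388 -0.32559231] 0.7490064044129693
132 -121 131.7 [-0.6 -0.3  0.2]
129 -121 128.7 [-0.3  0.2 -0. ]
126 -121 125.7 [-0.2 -0.6 -0. ]
123 -124 122.7 [ 0.6  0.9 -0.5]
120 -126 119.7 [ 0.6 -0.3  0. ]
117 -127 117.1 [ 0.6 -0.6  1.1]
114 -129 114.1 [-0.1 -1.3  1.7]
111 -131 111.0 [ 0.1 -1.5  2.1]
108 -132 107.8 [ 0.9 -1.3  2.3]
105 -133 104.8 [ 0.6 -1.9  0.6]
102 -133 101.7 [ 1.  -2.3  1.3]
99 -133 98.7 [ 0.8 -0.7  1.7]
96 -133 95.6 [ 1.  -0.4  1.3]
93 -133 92.6 [ 1.1 -0.5  1.9]
90 -133 89.6 [ 0.7 -1.1  1.6]
87 -133 86.7 [ 0.3 -0.5  1. ]
84 -133 83.7 [ 0.7 -1.4  0.9]
81 -133 80.8 [ 1.3 -0.4  1. ]
78 -133 77.8 [ 0.5 -1.   0.7]
75 -133 74.7 [ 1.2 -1.2  0.8]
72 -133 71.8 [ 0.3 -1.2  2.2]
69 -133 68.7 [-0.5 -1.6  2. ]
66 -133 65.7 [ 1.  -2.2  1.3]
63 -133 62.7 [-0.4 -2.1  0.4]
60 -133 59.7 [ 0.7 -1.8  0.5]
57 -133 56.7 [-0.1 -1.5  0.5]
54 -133 53.7 [-0.4 -1.7 -0.1]
51 -133 50.7 [-0.4 -0.8  1.2]
48 -133 47.7 [ 0.1 -1.3 -0.1]
45 -133 44.7 [-0.2 -0.8  1.2]
42 -133 41.8 [0.9 0.5 0.4]
39 -133 38.8 [ 1.3 -0.2  1.3]
36 -133 35.8 [ 0.5 -0.1  0.5]
33 -133 32.8 [ 0.9 -0.5  1.4]
30 -133 29.8 [ 0.7 -0.7  0.8]
27 -133 26.8 [ 0.7 -0.1  0.9]
24 -133 23.9 [ 1.2 -0.9  0.5]
21 -133 22.3 [-0.8 -0.4 10.8]
18 -133 20.8 [-4.9 -1.8 21. ]
26.675
```

```bash
python3 - <<'E'
from h import *
p=bot.read_state()['tcp_pos']
bot.line_to([p[0],p[1],170],250)
bot.move_ptp([526.5,20,170],q(.064-np.pi/2)); bot.move_gripper(64)
bot.pause(.2); st=bot.read_state(); w=bot.camera("wrist")[:,:,::-1]; s=bot.camera("scene")[:,:,::-1]
np.save("w2.npy",np.r_[st['tcp_pos'],st['eef_rot']]); print(st['t'])
cv2.imwrite("pics/w2.png",w)
W=cv2.resize(w[120:330,150:400],(500,420),interpolation=cv2.INTER_CUBIC)
S=cv2.resize(s[150:330,250:390],(300,386),interpolation=cv2.INTER_CUBIC)
o=np.zeros((420,800,3),np.uint8); o[:,:500]=W; o[:386,500:]=S; cv2.imwrite("pics/c2.png",o)
E
```

```text
30.2
```

View pics/c2.png

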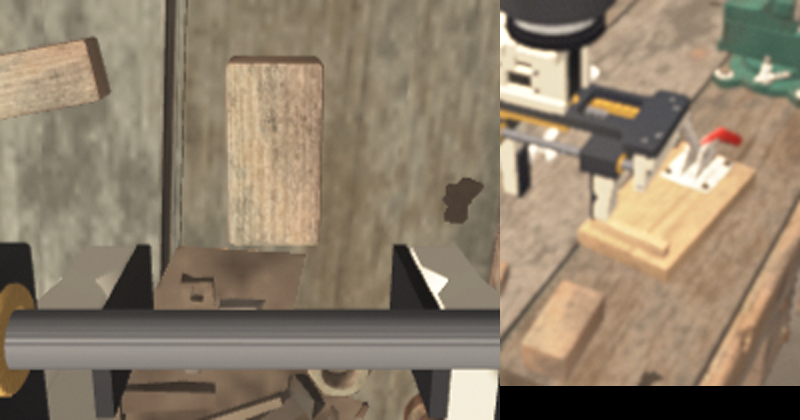

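The clamp stands open with its grip low, and the bed is empty. The block's top corners in the wrist crop are (227,64), (322,66), (318,246) and (229,246).

```bash
python3 - <<'E'
from h import *
s=np.load("w2.npy"); st=dict(tcp_pos=s[:3],eef_rot=s[3:])
c=lambda u,v:px("wrist",150+(u+.5)/2-.5,120+(v+.5)/2-.5,34,st)
t,a,r=fit2([(22.5,-45),(-22.5,-45),(-22.5,45),(22.5,45)],[c(227,64),c(322,66),c(318,246),c(229,246)])
print(t,a,r)
if np.hypot(*(t-[526.5,20]))<8 and abs(a-.06)<.06:
    # the gripped point lies 24 mm from the centre, at the end that goes to the stop (+y)
    p=t+24*np.array([-np.sin(a),np.cos(a)]); Q=q(a-np.pi/2)
    bot.line_to([*p,120],200,Q); bot.line_to([*p,45],200); bot.line_to([*p,10],60)
    print(bot.read_state()['contact_force'])
    bot.move_gripper(30,40); s=bot.read_state(); print(s['width'],s['finger_force'],s['contact_force'])
    bot.line_to([*p,70],120); s=bot.read_state(); print(s['t'],s['width'],s['contact_force'],s['moment'],p)
E
```

```text
[525.70591412  22.46054309] 0.05849510811845452 [0.75441466 1.2258805  0.81148302 0.68619363]
[ 0.12253142 -0.49304017  0.3282096 ]
45.04601658029066 39.99298632144928 [-0.76658167 -0.55271281  2.76547813]
33.1083 45.003205326336875 [-1.01482231 -0.75809058 -1.74866241] [ 0.02987377  0.12943599 -0.01480577] [524.302832    46.41949466]
```

```bash
python3 - <<'E'
from h import *
a=-.119;M=np.array([[np.cos(a),-np.sin(a)],[np.sin(a),np.cos(a)]]);t=np.array([511.6,-224.6])
P=lambda y,z:[*(M@[0,y+24]+t),z]
bot.line_to(P(190,75),150,q(a-np.pi/2))
bot.line_to(P(190,57),100)
bot.line_to(P(54,57),80)
s=bot.read_state(); print(s['t'],s['tcp_pos'],s['contact_force'])
bot.line_to(P(54,36),50)
f0=bot.read_state()['contact_force']; print("hang",f0)
z=36
while z>29:
    z-=.7; bot.line_to(P(54,z),15); bot.pause(.1)
    f=np.mean([bot.read_state()['contact_force']for _ in range(1)],0); print(round(z,1),bot.read_state()['tcp_pos'][2].round(2),f.round(1))
    if f[2]-f0[2]>3.5: break
s=bot.read_state(); print(s['t'],s['width'])
im=bot.camera("top")[:,:,::-1]; cv2.imwrite("pics/t2.png",cv2.resize(im[185:335,155:415],(780,450),interpolation=cv2.INTER_CUBIC))
im=bot.camera("scene")[:,:,::-1]; cv2.imwrite("pics/s2.png",cv2.resize(im[180:390,230:510],(800,600),interpolation=cv2.INTER_CUBIC))
E
```

```text
35.8417 [ 520.97058581 -146.8171772    57.02307565] [-0.27731518 -1.04281286 -1.40627895]
hang [ 0.18541503 -0.92944744 -1.03147123]
35.3 35.51 [ 1.  -0.  -1.7]
34.6 34.61 [-0.8  0.2 -1.3]
33.9 33.89 [ 0.9 -0.3 -1.3]
33.2 33.17 [-0.  -0.8 -1.1]
32.5 32.57 [-0.3  0.4 -0.1]
31.8 32.57 [-2.6  1.8  9. ]
38.5083 44.86229529880204
```

View pics/s2.png

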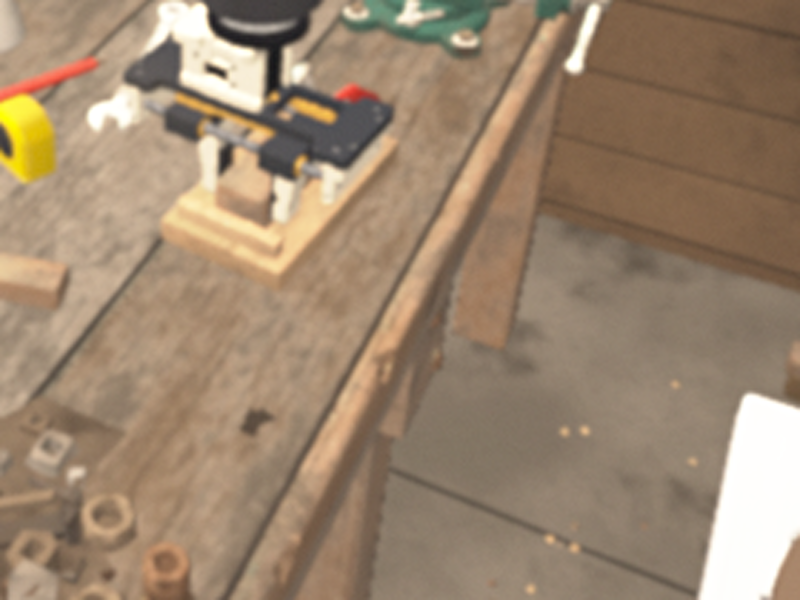

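The block is on the bed between the fingers, behind the stop, with the clamp up. Next I ease the down-force and press toward the stop.

```bash
python3 - <<'E'
from h import *
a=-.119;M=np.array([[np.cos(a),-np.sin(a)],[np.sin(a),np.cos(a)]]);t=np.array([511.6,-224.6]); ey=M@[0,1]
P=lambda y,z:[*(M@[0,y+24]+t),z]
def F():
    v=[]
    for _ in range(5): bot.pause(.03); v.append(bot.read_state()['contact_force'])
    return np.mean(v,0)
z=32.4; bot.line_to(P(54,z),10); f0=F(); print("base",f0)
y=54; 
while y<66:
    y+=.35; bot.line_to(P(y,z),8); f=F(); p=-(f-f0)[:2]@ey
    print(round(y,2),p.round(1),f.round(1))
    if p>10.5: break
bot.pause(1); f=F(); s=bot.read_state(); print(s['t'],-(f-f0)[:2]@ey,f,M.T@(s['tcp_pos'][:2]-t),s['tcp_pos'][2],s['width'])
im=bot.camera("top")[:,:,::-1]; cv2.imwrite("pics/t3.png",cv2.resize(im[185:335,140:400],(780,450),interpolation=cv2.INTER_CUBIC))
print((proj("top",[480,145,16])-[140,185])*3)
E
```

```text
base [-1.74480844  1.66747655  4.1588458 ]
54.35 3.1 [-1.5 -1.5  5.5]
54.7 5.1 [-1.4 -3.5  5.1]
55.05 5.9 [-1.4 -4.3  5. ]
55.4 5.3 [-1.1 -3.7  5.1]
55.75 5.6 [-0.7 -4.1  5.3]
56.1 5.7 [-0.3 -4.2  5.1]
56.45 5.7 [-0.5 -4.2  5.3]
56.8 4.7 [-0.8 -3.2  5.1]
57.15 5.4 [-0.2 -4.   4.7]
57.5 4.6 [-0.5 -3.2  5.1]
57.85 5.4 [-0.4 -3.9  5.1]
58.2 5.7 [-0.7 -4.2  5.4]
58.55 5.3 [-0.  -3.9  4.9]
58.9 4.8 [-0.7 -3.3  5.1]
59.25 5.2 [-0.4 -3.7  4.8]
59.6 4.9 [-0.2 -3.5  5.1]
59.95 5.3 [-0.  -3.8  4.9]
60.3 5.5 [-0.5 -4.   5. ]
60.65 5.2 [-0.5 -3.7  5. ]
61.0 5.0 [-0.3 -3.5  5.1]
61.35 7.7 [-0.4 -6.2  4. ]
61.7 9.5 [ 0.1 -8.1  4.2]
62.05 11.8 [ -0.  -10.4   3.6]
49.775 11.917560070790008 [  0.03607666 -10.54789797   3.63284495] [ 0.34356217 85.06773718] 32.567543840817564 44.87157626099939
[-44.95613495 322.19105861]
```

View pics/t3.png

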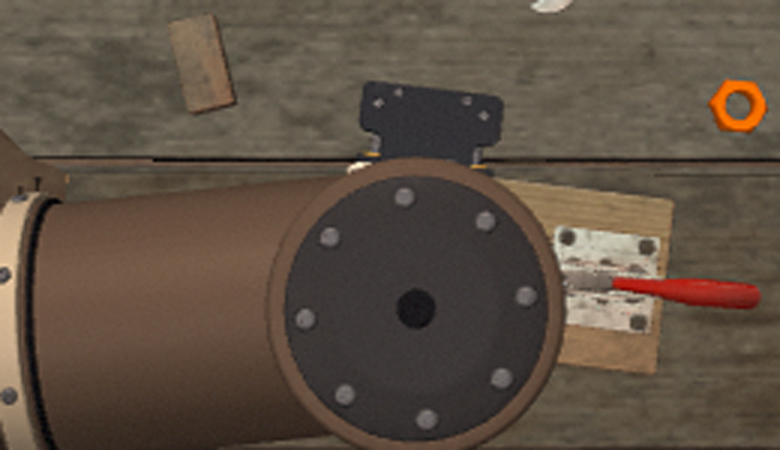

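```bash
python3 - <<'E'
from h import *
a=-.119;M=np.array([[np.cos(a),-np.sin(a)],[np.sin(a),np.cos(a)]]);t=np.array([511.6,-224.6])
P=lambda y,z:[*(M@[0,y+24]+t),z]
def F():
    v=[]
    for _ in range(5): bot.pause(.03); v.append(bot.read_state()['contact_force'])
    return np.mean(v,0)
y=62.05
while y<64:
    y+=.2; bot.line_to(P(y,32.4),8); f=F(); print(round(y,2),f.round(1))
    if f[1]<-13.5: break
bot.pause(.5); print(F(),bot.read_state()['moment'],bot.read_state()['t'])
im=bot.camera("scene")[:,:,::-1]; u,v=proj("scene",[480,145,0]).round().astype(int); print(u,v)
o=im[max(v-60,0):v+60,max(u-80,0):u+80]; cv2.imwrite("pics/n.png",cv2.resize(o,None,fx=4,fy=4,interpolation=cv2.INTER_CUBIC))
E
```

```text
62.25 [  0.2 -11.7   3.7]
62.45 [  0.3 -13.1   3.6]
62.65 [  0.6 -14.1   3.2]
[  0.58494505 -14.03262536   3.63991854] [-5.17951385 -0.14172041  0.08670274] 51.7417
268 365
```

View pics/n.png

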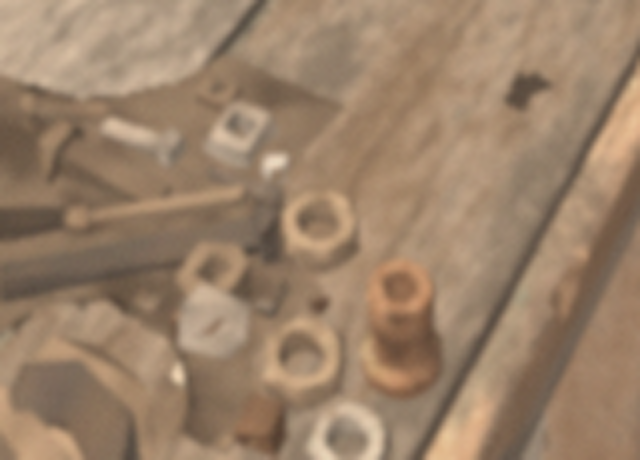

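The nut lies flat on the bench at crop (320,228), where it was put down. The push is steady: about 14 N on the tool less about 3 N of bed friction, so about 11 N on the stop.

```bash
python3 -c "
from plant import bot
print(bot.close_job())"
```

```text
the job is handed in; nothing more can be done
None
```

I handed the job in at about 52 s: the clamp is open, the nut is on the bench clear of the fixture, and the block is on the bed, pressed against the stop with an estimated 11 N (14 N at the tool less bed friction); no verdict came back.

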